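# Hold open the gate of a seed-tray carrier

### The job

I want to slide the seed tray out of the wire carrier, so open its gate for me: pinch the two ears of the transit pin on the latch post and lift the pin until it stays up by itself, then squeeze the two finger tabs of the latch on top of the gate and swing the gate out past the click of its hinge. The gate springs back when let go, so finish while still holding it wide open, nearly at right angles to where it was shut. Leave the seed tray in the carrier, and do not shift the pots, the bottle or the cell tray standing about.

Things in the scene. Friction and masses are not known exactly. Their poses are not given: they have to be found in the camera images.
- carrier: Low open-topped wire carrier for one seed tray, fixed: 290 long, 250 wide, sides 135 high. Origin on the table midway between its front posts; x points into the carrier, y to the hinge post (172 high, at y = +115), z up. Latch post with the transit pin at y = -115. The gate closes the front between the posts and opens to the -x side; keep a quarter circle of 245 about the hinge post clear.
- gate_axis (a point): Point on the vertical hinge axis of the gate (centre of the hinge post), 183 above the table.
- gate_hinge (a joint): Gate angle: 0 shut, grows as it swings outwards (clockwise seen from above), stop at 1.57. A spring pulls it shut throughout (0.24 Nm shut, 0.45 Nm wide open). A click (sprung roller over a lobe in the hinge, up to about 0.6 Nm more) lies from 0.5 to 1.0 with its peak near 0.75; let go when wide open, the gate swings back onto the click or shut.
- gate: The gate: wire frame 185 wide, 26 thick at most, top rail 152 above the table, latch housing on it up to 161; 0.8 kg with its fittings. Origin on the hinge axis at table height; its y axis points from the free end to the hinge and turns with the gate (shut: parallel to the carrier's y).
- latch_grip (a point): Midway between the two finger tabs of the gate latch, 183 above the table, 120 from the hinge axis; turns with the gate. The tabs are upright black plates 26 wide, 7 thick, standing from 161 to 207 above the table, facing each other along the gate's y: 52 over their outer faces at rest, 28 fully squeezed. Grip them from above along the gate's length; the gate can be swung by them, squeezed.
- tab_post (a joint): Travel inwards (m) of the latch tab nearer the latch post: 0 at rest, stop 0.012. It carries the side bolt, which clears its strike in the latch post from 0.005. Springs back when released (3.5 N at rest, 8 N fully in).
- tab_hinge (a joint): Travel inwards (m) of the latch tab nearer the hinge: 0 at rest, stop 0.012. It lifts the foot bolt, which clears the sill from 0.005. Same spring. Both tabs must be in until the gate has opened about 0.1 rad; after that they no longer matter.
- pin_grip (a point): Midway between the two ears of the transit pin on the latch post, 196 above the table with the pin down; rises with it. The ears are upright black plates 24 wide, 6 thick, from 176 to 216 above the table (pin down), facing each other along the carrier's y: 48 over their outer faces at rest, 26 fully pinched. The bracket under them reaches 171.
- pin_lift (a joint): Lift of the transit pin (m): 0 down, stop 0.028. Down, it passes through the gate's eye and locks the gate; clear from 0.015. Barbs lock it down unless both ears are pinched in by 0.005 or more (3.5 to 8 N each). Lifted to 0.020 or more and let go, the barbs spring out over the bracket and it stays up at about 0.018. 0.1 kg.
- tray: Black seed tray 230 x 170 x 52 with seedlings up to 100 high, loose in the carrier, origin under its middle, 0.6 to 1.2 kg.
- pot_a: Bystander: frosted plastic pot, 100 across, 125 high, origin under its middle.
- pot_b: Bystander: second such pot.
- bottle: Bystander: white plastic bottle, 68 across, 170 high, origin under its middle.
- cells: Bystander: empty black six-cell tray, 160 x 110 x 45, origin under its middle.

How it is judged:
On the way, in this order (a step that is already met when the one before it is completed fails the run):
1. the transit pin is drawn up clear of the gate's eye (value of joint pin_lift above 0.0155 m), for 0.2 s.
2. with the pin up, both tabs of the gate latch are squeezed in (value of joint each of tab_post, tab_hinge above 0.004 m and value of joint pin_lift above 0.0145 m), for 0.1 s.
3. the gate has swung past the click (value of joint gate_hinge above 1.05 rad), for 0.1 s.
At the end, for the whole second after the job is handed in: The gate is held by the gripper at rest at 1.2 rad (69 degrees) or wider, with at least 1 N between the fingers and the gate or its tabs; the transit pin stays up (lift above 14.5 mm); the seed tray is still in the carrier (value of joint gate_hinge above 1.2 rad and velocity of joint gate_hinge between -0.1 and 0.1 rad/s and contact force between the fingers and gate above 1 N and value of joint pin_lift above 0.0145 m and x of tray in the frame of carrier above 0.1 m); the arm keeps its last pose, push and grip.
It fails at once if the seed tray was shifted by more than 30 mm (distance of tray from where it was at the start of the episode above 0.03 m).
It fails at once if a pot, the bottle or the cell tray was shifted by more than 30 mm (distance of any of pot_a, pot_b, bottle, cells from where it was at the start of the episode above 0.03 m).
It also fails if it takes over 45 s, if anything falls off the work surface, if the arm or the gripper's body presses on something with over 40 N, if the wrist force passes 120 N, or if a joint passes its speed limit or range.

### The arm

A 6-joint arm with a two-finger parallel gripper is mounted at the origin on the work surface. World frame = base frame: x ahead of the robot, y to its left, z up, the work surface at z = 0. Lengths are in m, angles in rad, forces in N, time in s.
With the tool pointing down it reaches from about 0.3 to 0.775 m from the base axis. Payload 14.6 kg.
Tool frame: the origin (TCP) lies midway between the tips of the shut fingers; the grasp point (between the pads) lies 19 mm behind it (ctrl.pinch_z is the distance from the TCP to the grasp point, in m); z points along the fingers, y is the line along which they close (so a half turn about z gives the same grasp; the last joint's range is limited). The gripper opens to 94 mm and grips with 3 to 60 N. Pads are 16 mm wide; open, the fingers measure 119 mm over their backs; the gripper's body (75 mm by 177 mm) begins 78 mm behind the grasp point.
Start: joints at [1.054, 0.3, 1.521, -0, 1.321, -0.067], TCP at [0.239, 0.495, 0.205] pointing down, gripper open.
Joint ranges: [-3.03, 3.03], [-0.79, 2.21], [0.23, 2.52], [-1.04, 4.18], [0, 3.07], [-2.55, 2.55]. Speed limits (rad/s): [2.22, 2.22, 2.57, 3.14, 3.14, 3.14].

### API

Orientations are given as [roll, pitch, yaw] about the fixed x, y, z axes, in that order (R = Rz(yaw) Ry(pitch) Rx(roll)).
In Python, from station import ctrl gives the robot as it stands.
- The arm moves only by the tool jog_arm, never from a script. Its argument "motion" is a list of rows, each a list of 7 numbers: the shift along the tool's x, y, z in m, then the turn, a rotation vector about the tool's x, y, z in rad, then the opening, from -1 (shut) to 1 (fully open). In form: [[tx, ty, tz, rx, ry, rz, gripper], ...]. A call has 1 to 5 rows; each row shifts and turns the commanded pose from where the row before left it, along the tool's axes as they then stand; what a row does not reach is not made up. A row lasts 1/10 s, in which the tool goes at most 50 mm and 8.59 degrees, less where a joint would pass 70% of its speed; a pose out of reach is approached as far as the arm can. A call is refused whole if a number of a shift passes 0.05 or a number of a turn 0.15, either way. A call with a gripper value outside its range is refused whole. The fingers move at their own pace and stop on an object; "squeeze" is the grip in N (left out, the last holds). Time passes only in rows, so rows that do not move let the fingers close. It gives the time, the measured TCP pose, the force, the opening and the grip force at its end, in the units of the state.
- ctrl.get_obs(): the state, without advancing time (a new reading comes with each control period).
- ctrl.camera(name): name is "side" or "top" or "wrist"; returns the picture (400x640x3 uint8, red, green, blue); there is no depth.
- ctrl.camera_model(name): a dict with "intrinsics" (3x3 intrinsics, pixels), "rvec" (rotation vector, rad) and "tvec" (3), from world to camera coordinates, as OpenCV has them. Camera axes: x right, y down, z forward; pixel columns grow to the right and rows downward; lengths in m; the calibration is good to about 2 mm. A picture is of the moment at which its call begins: read the wrist's pose just before it. camera_model takes no time and is no camera call; for the wrist camera it gives the pose at the moment of the call.
- ctrl.hand_in(): hands the job in; it is judged then, once.
The state is a dict: "time_s": time; "qpos": joint angles; "joint_vel": joint speeds; "tau": joint torques, N m; "ee_pos": TCP position; "eef_rot": TCP orientation; "force": force on the tool from outside, world axes, zero at the start; "moment": the same for the moment, N m; "grip_width": finger opening in m; "grip_force": force on a finger pad.
Only numpy, scipy, OpenCV 4.12 (cv2) and the standard library are available. Lean on these libraries where they do the work, as an engineer would, in place of code of your own. Each camera call takes 0.05 s, during which the arm holds its last target. There are 200 camera calls.

## Working session

There is one attempt and no reset: what is moved stays moved. The work goes in short steps, Python scripts to look and compute and a tool call to move; the robot and the scene stay as the last step left them, time stands still between calls to the robot, and variables do not carry over. Pictures are saved under pics/ and viewed, at most 10 in all, crops included, and the job is handed in when it is done.

Besides the shell and the picture viewer there is one more tool, called after "Request:" by a JSON object that holds its "op" and its "data", one argument or row to a line. jog_arm: Moves the arm, as the interface text tells. Its arguments: {"type":"object","properties":{"motion":{"type":"array"},"squeeze":{"type":"number"}},"required":["motion"]}

```bash
ls; mkdir -p pics; python3 - <<'E'
from station import ctrl
import cv2
for n in("top","side"):
    cv2.imwrite(f"pics/{n}0.png",ctrl.camera(n)[:,:,::-1])
    print(ctrl.camera_model(n))
print(ctrl.get_obs())
E
```

```text
pics
{'intrinsics': array([[498.30502491,   0.        , 320.70279666],
       [  0.        , 498.30502491, 195.57337736],
       [  0.        ,   0.        ,   1.        ]]), 'rvec': array([ 2.15440747, -2.13937806,  0.13982831]), 'tvec': array([-0.0113075 ,  0.5882697 ,  1.83648432])}
{'intrinsics': array([[454.89975509,   0.        , 320.77888094],
       [  0.        , 454.89975509, 204.53308633],
       [  0.        ,   0.        ,   1.        ]]), 'rvec': array([ 2.04739823, -0.8760668 ,  0.43817012]), 'tvec': array([-0.39740769,  0.35579904,  1.41412342])}
{'time_s': 0.1, 'qpos': array([ 1.05438418e+00,  3.00410534e-01,  1.52144090e+00, -1.01252506e-05,
        1.32071753e+00, -6.66149232e-02]), 'joint_vel': array([-0.00041817, -0.00046803, -0.00221583,  0.00069476, -0.00028217,
       -0.00175276]), 'tau': array([ 6.63605751e-04, -5.32648587e+01, -3.53281045e+01,  7.08840997e-02,
        2.34844390e-02, -2.77485282e-05]), 'ee_pos': array([0.23904004, 0.49510699, 0.20497886]), 'eef_rot': array([-3.14061785e+00, -5.52030959e-05,  2.69179791e+00]), 'force': array([ 0.14436261,  0.48167624, -0.10448375]), 'moment': array([ 0.03855543, -0.00439043,  0.02554476]), 'grip_force': 0.0, 'grip_width': 0.09397085323972532}
```

View pics/top0.png

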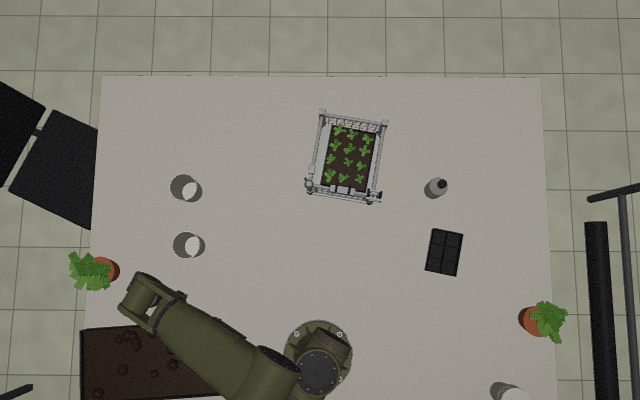

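View pics/side0.png

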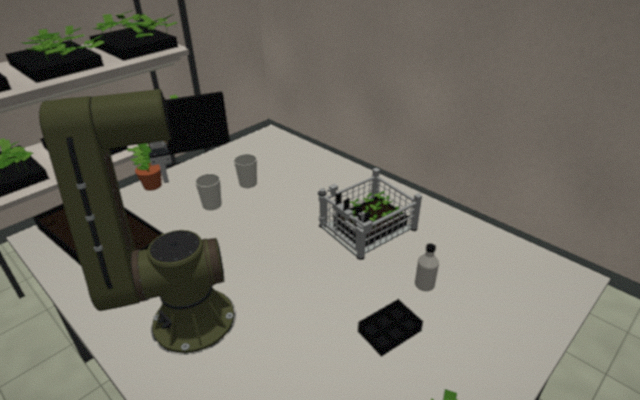

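The top view shows the carrier with its front (near edge) at about (308,188) to (375,200). The pots are on the left at (186,187) and (188,245), the bottle is at (437,187) and the cell tray at (444,252). I'll enlarge the carrier next.

```bash
cat > h.py <<'E'
import numpy as np, cv2
from station import ctrl
def ray(n,px,z,m=None):
    """intersect pixel ray with plane of height z"""
    m=m or ctrl.camera_model(n); R=cv2.Rodrigues(m['rvec'])[0]; K=m['intrinsics']
    d=R.T@np.linalg.inv(K)@np.array([px[0],px[1],1.]); c=-R.T@m['tvec']
    return c+d*(z-c[2])/d[2]
def proj(n,P,m=None):
    m=m or ctrl.camera_model(n)
    return cv2.projectPoints(np.array(P,float).reshape(-1,1,3),m['rvec'],m['tvec'],m['intrinsics'],None)[0][:,0]
E
python3 - <<'E'
import cv2
a=cv2.imread("pics/top0.png")[100:215,290:400]
cv2.imwrite("pics/c.png",cv2.resize(a[60:],None,fx=7,fy=7,interpolation=cv2.INTER_CUBIC))
E
```

```text
(no output)
```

View pics/c.png

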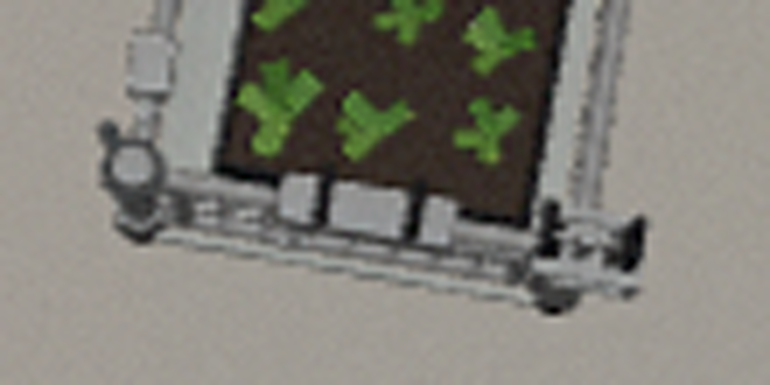

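The enlarged crop shows the hinge post top at (135,165), the tabs at (320,202) and (412,208), and the pin ears at (550,228) and (632,243).

```bash
python3 - <<'E'
from h import *
f=lambda u,v,z: ray("top",(290+(u-3)/7,160+(v-3)/7),z)
H=f(135,165,.172);T1=f(320,202,.205);T2=f(412,208,.205);P1=f(550,228,.214);P2=f(632,243,.214)
T=(T1+T2)/2;P=(P1+P2)/2
for a in (H,T1,T2,T,P1,P2,P): print(a.round(4))
d=(P-H)[:2]; print(np.linalg.norm(d),np.linalg.norm((T-H)[:2]),np.linalg.norm((T1-T2)[:2]),np.linalg.norm((P1-P2)[:2]),np.degrees(np.arctan2(*(H-P)[:2])))
for n,px,z in(("a",(186,187),.06),("b",(188,245),.06),("bot",(437,187),.1),("c",(444,252),.045)): print(n,ray("top",px,z))
E
```

```text
[0.614  0.0337 0.172 ]
[ 0.5907 -0.0584  0.205 ]
[ 0.588  -0.1036  0.205 ]
[ 0.5894 -0.081   0.205 ]
[ 0.5772 -0.1705  0.214 ]
[ 0.5701 -0.2104  0.214 ]
[ 0.5737 -0.1905  0.214 ]
0.22778164597108314 0.11736054356841212 0.04526451763495229 0.040550457052958275 10.187413660029137
a [0.61472837 0.49705535 0.06      ]
b [0.39866795 0.48004681 0.06      ]
bot [ 0.61445325 -0.43175703  0.1       ]
c [ 0.38030227 -0.46416584  0.045     ]
```

Request:
{"op": "jog_arm", "data": {
  "motion": [
    [0,0,-0.035,0,0,-0.136,1],
    [0,0,-0.04,0,0,-0.136,1],
    [-0.028,-0.039,-0.012,0,0,0,1],
    [-0.029,-0.04,-0.008,0,0,0,1],
    [-0.029,-0.04,0,0,0,0,1]
  ]
}}

```text
time_s: 0.6
ee_pos: [0.3031, 0.3616, 0.3012]
eef_rot: [3.141, 0.001, 2.965]
force: [1.0, 0.5, -0.4]
grip_width: 0.0937
grip_force: 0.0
```

Request:
{"op": "jog_arm", "data": {
  "motion": [
    [-0.029,-0.04,0,0,0,0,1],
    [-0.029,-0.04,0,0,0,0,1],
    [-0.029,-0.04,0,0,0,0,1],
    [-0.029,-0.04,0,0,0,0,1],
    [-0.029,-0.04,0,0,0,0,1]
  ]
}}

```text
time_s: 1.1
ee_pos: [0.4104, 0.1385, 0.3004]
eef_rot: [3.142, 0.0, 2.964]
force: [1.4, 0.6, 0.4]
grip_width: 0.0939
grip_force: 0.0
```

Request:
{"op": "jog_arm", "data": {
  "motion": [
    [-0.029,-0.04,0,0,0,0,1],
    [-0.029,-0.04,0,0,0,0,1],
    [-0.029,-0.04,0,0,0,0,1],
    [-0.029,-0.04,0,0,0,0,1],
    [0,0,0,0,0,0,1]
  ]
}}

```text
time_s: 1.6
ee_pos: [0.4969, -0.0418, 0.2993]
eef_rot: [-3.141, -0.002, 2.959]
force: [-0.3, 1.2, 0.1]
grip_width: 0.0938
grip_force: 0.0
```

```bash
cat >> h.py <<'E'
def togo(x,y,z,yaw):
    """remaining shift in tool axes (after the turn) and turn about tool z; also tilt check"""
    from scipy.spatial.transform import Rotation as Rn
    o=ctrl.get_obs(); R=Rn.from_euler('xyz',[np.pi,0,yaw])
    print("t",round(o['time_s'],2),"pos",o['ee_pos'].round(4),"rot",o['eef_rot'].round(3),"q",o['qpos'].round(2))
    print("shift",R.inv().apply(np.array([x,y,z])-o['ee_pos']).round(4),"turn",(Rn.from_euler('xyz',o['eef_rot']).inv()*R).as_rotvec().round(4))
E
python3 - <<'E'
from h import *
togo(.574,-.19,.3,2.964)
m=ctrl.camera_model("wrist");np.save("m1.npy",m,allow_pickle=True)
cv2.imwrite("pics/w1.png",ctrl.camera("wrist")[:,:,::-1])
print(proj("wrist",[[.5737,-.1905,.214],[.5894,-.081,.205]],m))
E
```

```text
t 1.6 pos [ 0.4969 -0.0418  0.2993] rot [-3.141e+00 -2.000e-03  2.959e+00] q [-0.16  0.13  1.51 -0.    1.5  -1.55]
shift [-0.102  -0.1323 -0.0007] turn [-0.0007 -0.0017 -0.005 ]
[[168.99065776 314.40617989]
 [298.9894615  304.04115078]]
```

View pics/w1.png

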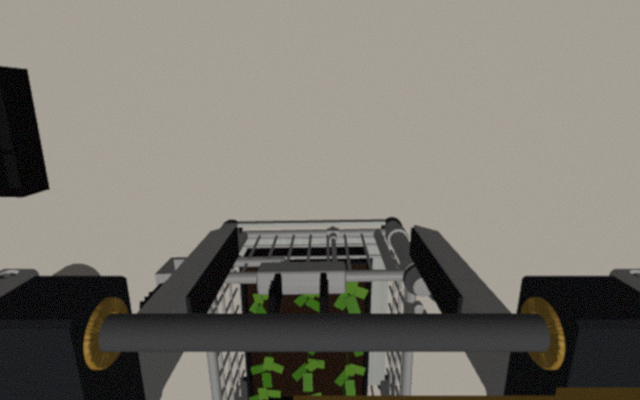

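The wrist view shows the carrier between the fingers, with the latch tabs at about (277,285) and (323,285). The pin is hidden behind the left finger. I'll centre on the pin line and look again.

Request:
{"op": "jog_arm", "data": {
  "motion": [
    [-0.012,-0.033,0,0,0,-0.005,1],
    [-0.01,-0.033,0,0,0,0,1],
    [-0.01,-0.033,0,0,0,0,1],
    [-0.01,-0.033,0,0,0,0,1],
    [0,0,0,0,0,0,1]
  ]
}}

```text
time_s: 2.15
ee_pos: [0.5143, -0.1765, 0.2999]
eef_rot: [-3.141, -0.001, 2.967]
force: [-0.3, 0.2, -0.1]
grip_width: 0.0942
grip_force: 0.0
```

```bash
python3 - <<'E'
from h import *
togo(.574,-.19,.3,2.964)
m=ctrl.camera_model("wrist");np.save("m2.npy",m,allow_pickle=True)
im=ctrl.camera("wrist")[:,:,::-1]
cv2.imwrite("pics/w2.png",cv2.resize(im[200:380,220:460],None,fx=3.3,fy=3.3,interpolation=cv2.INTER_CUBIC))
print(proj("wrist",[[.5737,-.1905,.214],[.5894,-.081,.205]],m))
E
```

```text
t 2.15 pos [ 0.5143 -0.1765  0.2999] rot [-3.141e+00 -1.000e-03  2.967e+00] q [-0.4   0.23  1.39 -0.    1.52 -1.79]
shift [-0.0611 -0.0027 -0.0001] turn [-0.0001 -0.0009  0.0029]
[[319.70581675 269.75720851]
 [450.32339406 261.05210032]]
```

View pics/w2.png

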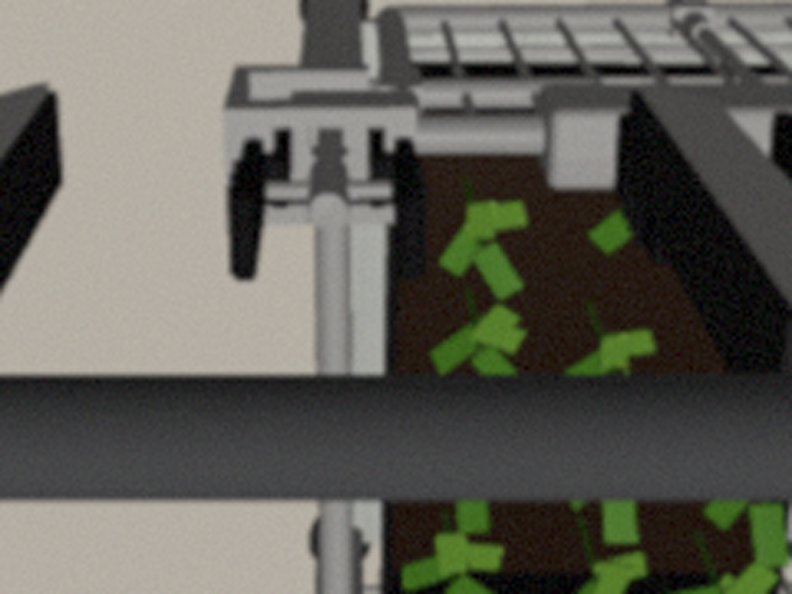

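The crop shows the left ear at u≈245 and the right ear at u≈410, both spanning v≈140–280, with the pin rod at u≈330. I'll check this against the projected ear model.

```bash
python3 - <<'E'
from h import *
m=np.load("m2.npy",allow_pickle=True).item()
print("cam",-cv2.Rodrigues(m['rvec'])[0].T@m['tvec'])
c=np.array([.5737,-.1905]);ps=-.178;X=np.array([np.cos(ps),np.sin(ps)]);Y=np.array([-X[1],X[0]])
for s in(1,-1):
  for a in(-.012,.012):
    for z in(.176,.216):
      P=np.r_[c+X*a+Y*s*.024,z]; q=proj("wrist",P,m)[0]; print("y",s,"x",a,"z",z,((q-[220,200])*3.3).round())
E
```

```text
cam [ 0.44185619 -0.16353283  0.47822365]
y 1 x -0.012 z 0.176 [417. 128.]
y 1 x -0.012 z 0.216 [427. 190.]
y 1 x 0.012 z 0.176 [415. 207.]
y 1 x 0.012 z 0.216 [425. 278.]
y -1 x -0.012 z 0.176 [245. 128.]
y -1 x -0.012 z 0.216 [231. 189.]
y -1 x 0.012 z 0.176 [246. 206.]
y -1 x 0.012 z 0.216 [233. 277.]
```

The estimate fits: predicted edges at 231, 425 and 277 match what I see. Now I'll move over the pin and descend.

Request:
{"op": "jog_arm", "data": {
  "motion": [
    [-0.031,-0.002,0,0,0,0.003,1],
    [-0.03,-0.001,0,0,0,0,1],
    [0,0,0.04,0,0,0,1],
    [0,0,0.04,0,0,0,1],
    [0,0,0.02,0,0,0,1]
  ]
}}

```text
time_s: 2.7
ee_pos: [0.5731, -0.1858, 0.197]
eef_rot: [3.141, -0.004, 2.968]
force: [-0.4, -1.2, -0.1]
grip_width: 0.0942
grip_force: 0.0
```

Request:
{"op": "jog_arm", "data": {
  "motion": [
    [0,0,0.01,0,0,0,1],
    [0,0,0.009,0,0,0,1],
    [0,0,0,0,0,0,1],
    [0,0,0,0,0,0,1]
  ]
}}

```text
time_s: 3.1
ee_pos: [0.5744, -0.1881, 0.1826]
eef_rot: [-3.141, 0.002, 2.966]
force: [0.5, 0.3, -0.4]
grip_width: 0.0937
grip_force: 0.0
```

```bash
python3 - <<'E'
from h import *
togo(.5737,-.1905,.180,2.964)
E
```

```text
t 3.1 pos [ 0.5744 -0.1881  0.1826] rot [-3.141e+00  2.000e-03  2.966e+00] q [-0.38  0.44  1.39  0.    1.32 -1.77]
shift [ 0.0003 -0.0025  0.0026] turn [-0.0003  0.0016  0.002 ]
```

Request:
{"op": "jog_arm", "data": {
  "motion": [
    [0,-0.0025,0.002,0,0,0,1],
    [0,0,0,0,0,0,-1],
    [0,0,0,0,0,0,-1],
    [0,0,0,0,0,0,-1],
    [0,0,0,0,0,0,-1]
  ],
  "squeeze": 25
}}

```text
time_s: 3.6
ee_pos: [0.5736, -0.1908, 0.1795]
eef_rot: [-3.142, 0.0, 2.966]
force: [0.4, 0.5, 0.9]
grip_width: 0.0654
grip_force: 0.0
```

Request:
{"op": "jog_arm", "data": {
  "motion": [
    [0,0,0,0,0,0,-1],
    [0,0,0,0,0,0,-1],
    [0,0,0,0,0,0,-1]
  ]
}}

```text
time_s: 3.9
ee_pos: [0.5735, -0.1908, 0.1795]
eef_rot: [-3.141, 0.0, 2.966]
force: [-1.1, -0.4, 0.4]
grip_width: 0.0416
grip_force: 4.7
```

Request:
{"op": "jog_arm", "data": {
  "motion": [
    [0,0,0,0,0,0,-1],
    [0,0,0,0,0,0,-1],
    [0,0,0,0,0,0,-1],
    [0,0,0,0,0,0,-1],
    [0,0,0,0,0,0,-1]
  ]
}}

```text
time_s: 4.4
ee_pos: [0.5735, -0.1911, 0.1796]
eef_rot: [-3.141, 0.0, 2.966]
force: [-0.7, -3.9, 2.5]
grip_width: 0.0235
grip_force: 25.0
```

Request:
{"op": "jog_arm", "data": {
  "motion": [
    [0,0,-0.006,0,0,0,-1],
    [0,0,-0.006,0,0,0,-1],
    [0,0,-0.006,0,0,0,-1],
    [0,0,-0.005,0,0,0,-1],
    [0,0,-0.001,0,0,0,-1]
  ]
}}

```text
time_s: 4.9
ee_pos: [0.5735, -0.191, 0.2043]
eef_rot: [-3.141, 0.0, 2.966]
force: [-0.7, -5.5, -0.3]
grip_width: 0.0235
grip_force: 25.0
```

Request:
{"op": "jog_arm", "data": {
  "motion": [
    [0,0,0,0,0,0,-1],
    [0,0,0,0,0,0,-1],
    [0,0,0,0,0,0,-1]
  ]
}}

```text
time_s: 5.2
ee_pos: [0.5735, -0.191, 0.2038]
eef_rot: [-3.141, 0.0, 2.966]
force: [-1.4, -5.3, 0.6]
grip_width: 0.0231
grip_force: 25.0
```

```bash
python3 - <<'E'
from h import *
o=ctrl.get_obs(); print(o['force'],o['grip_width'],o['grip_force'])
a=ctrl.camera("wrist")[:,:,::-1]; b=ctrl.camera("side")[:,:,::-1]
s=cv2.resize(b[160:260,290:430],None,fx=4,fy=4,interpolation=cv2.INTER_CUBIC)[:, :560]
a=cv2.resize(a[180:380,220:460],(480,400))
cv2.imwrite("pics/p.png",np.vstack([np.pad(a,((0,0),(0,80),(0,0))),s])[:600+200][200:800])
E
```

```text
[-1.44773054 -5.32681335  0.56374085] 0.02307486727212369 24.981674551963806
```

View pics/p.png

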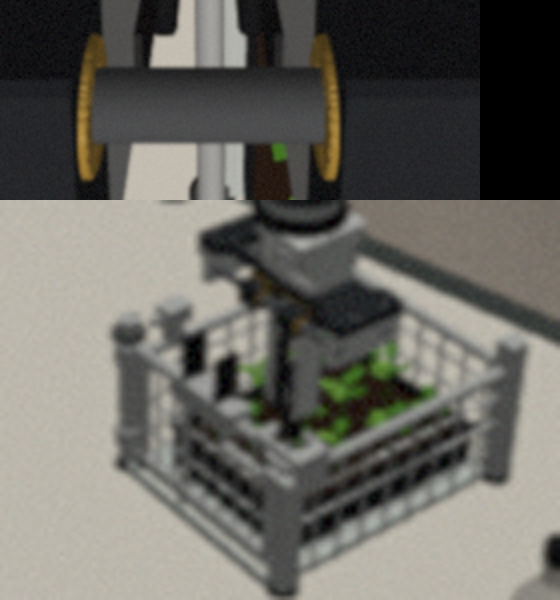

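The side crop shows the fingers on the pin at (290,370), but pin height isn't readable. I'll release, back off to the earlier viewpoint and compare the ears with the model.

Request:
{"op": "jog_arm", "data": {
  "motion": [
    [0,0,0,0,0,0,1],
    [0,0,0,0,0,0,1],
    [0,0,0,0,0,0,1],
    [0,0,0,0,0,0,1],
    [0,0,0,0,0,0,1]
  ]
}}

```text
time_s: 5.8
ee_pos: [0.5736, -0.1906, 0.2035]
eef_rot: [3.141, 0.0, 2.966]
force: [0.5, -0.0, -0.3]
grip_width: 0.0596
grip_force: 0.0
```

Request:
{"op": "jog_arm", "data": {
  "motion": [
    [0,0,-0.01,0,0,0,1],
    [0,0,-0.04,0,0,0,1],
    [0,0,-0.045,0,0,0,1],
    [0.03,0,0,0,0,0,1],
    [0.03,0,0,0,0,0,1]
  ]
}}

```text
time_s: 6.3
ee_pos: [0.5142, -0.1802, 0.3002]
eef_rot: [-3.141, 0.003, 2.966]
force: [0.6, -0.4, 0.3]
grip_width: 0.0937
grip_force: 0.0
```

Request:
{"op": "jog_arm", "data": {
  "motion": [
    [0,0,0,0,0,0,1]
  ]
}}

```text
time_s: 6.4
ee_pos: [0.5126, -0.1798, 0.3002]
eef_rot: [-3.141, 0.002, 2.966]
force: [0.4, -0.4, -0.4]
grip_width: 0.0941
grip_force: 0.0
```

```bash
python3 - <<'E'
from h import *
togo(.574,-.19,.3,2.964)
m=ctrl.camera_model("wrist")
im=ctrl.camera("wrist")[:,:,::-1]
cv2.imwrite("pics/w3.png",cv2.resize(im[200:380,220:460],None,fx=3.3,fy=3.3,interpolation=cv2.INTER_CUBIC))
c=np.array([.5737,-.1905]);ps=-.178;X=np.array([np.cos(ps),np.sin(ps)]);Y=np.array([-X[1],X[0]])
for d in(0,.018):
  for s in(1,-1):
    print(d,s,[((proj("wrist",np.r_[c+X*a+Y*s*.024,z+d],m)[0]-[220,200])*3.3).round() for a,z in((-.012,.176),(.012,.216))])
E
```

```text
t 6.4 pos [ 0.5126 -0.1798  0.3002] rot [-3.141e+00  2.000e-03  2.966e+00] q [-0.4   0.23  1.39  0.    1.52 -1.8 ]
shift [-0.0622  0.0008  0.0002] turn [-0.0003  0.0017  0.0015]
0 1 [array([429., 130.]), array([439., 280.])]
0 -1 [array([258., 130.]), array([248., 279.])]
0.018 1 [array([434., 156.]), array([445., 318.])]
0.018 -1 [array([253., 156.]), array([242., 318.])]
```

View pics/w3.png

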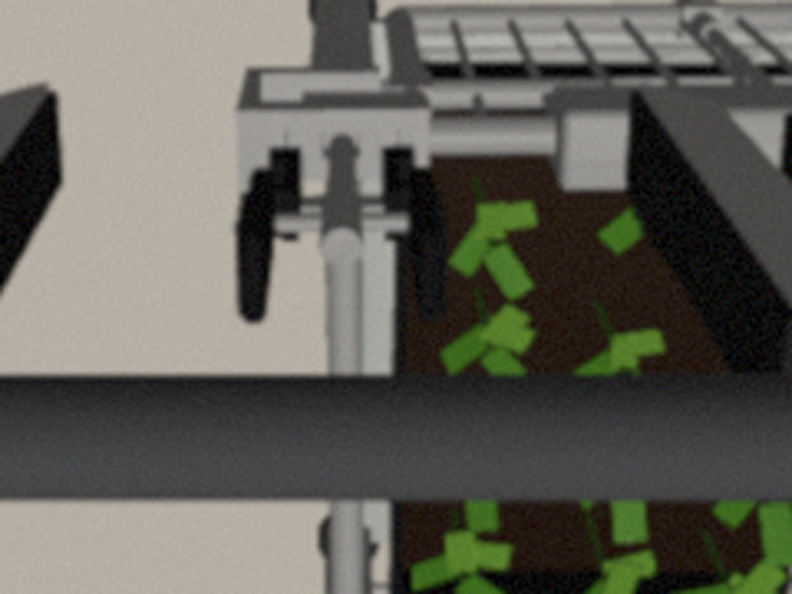

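The ear tips are at v≈318, which means the pin is holding up at 18 mm. Next is the latch.

Request:
{"op": "jog_arm", "data": {
  "motion": [
    [0,0.037,0,0,0,0,1],
    [0,0.037,0,0,0,0,1],
    [0,0.036,0,0,0,0,1],
    [0,0,0,0,0,0,1],
    [0,0,0,0,0,0,1]
  ]
}}

```text
time_s: 6.95
ee_pos: [0.5343, -0.0715, 0.2986]
eef_rot: [-3.142, 0.0, 2.967]
force: [-0.6, 0.2, 0.5]
grip_width: 0.0941
grip_force: 0.0
```

```bash
python3 - <<'E'
from h import *
togo(.591,-.0815,.168,2.964)
m=ctrl.camera_model("wrist");np.save("m4.npy",m,allow_pickle=True)
im=ctrl.camera("wrist")[:,:,::-1]
cv2.imwrite("pics/w4.png",cv2.resize(im[200:380,220:460],None,fx=3.3,fy=3.3,interpolation=cv2.INTER_CUBIC))
c=np.array([.591,-.0815]);ps=-.178;X=np.array([np.cos(ps),np.sin(ps)]);Y=np.array([-X[1],X[0]])
for s in(1,-1):
    print(s,[((proj("wrist",np.r_[c+X*a+Y*s*.026,z],m)[0]-[220,200])*3.3).round() for a,z in((-.013,.161),(-.013,.207),(.013,.207))])
E
```

```text
t 6.95 pos [ 0.5343 -0.0715  0.2986] rot [-3.142  0.     2.967] q [-0.2   0.22  1.4  -0.    1.51 -1.6 ]
shift [-0.0576  0.0002  0.1306] turn [-0.0001  0.      0.0033]
1 [array([433.,  96.]), array([446., 160.]), array([444., 254.])]
-1 [array([253.,  95.]), array([240., 159.]), array([241., 253.])]
```

View pics/w4.png

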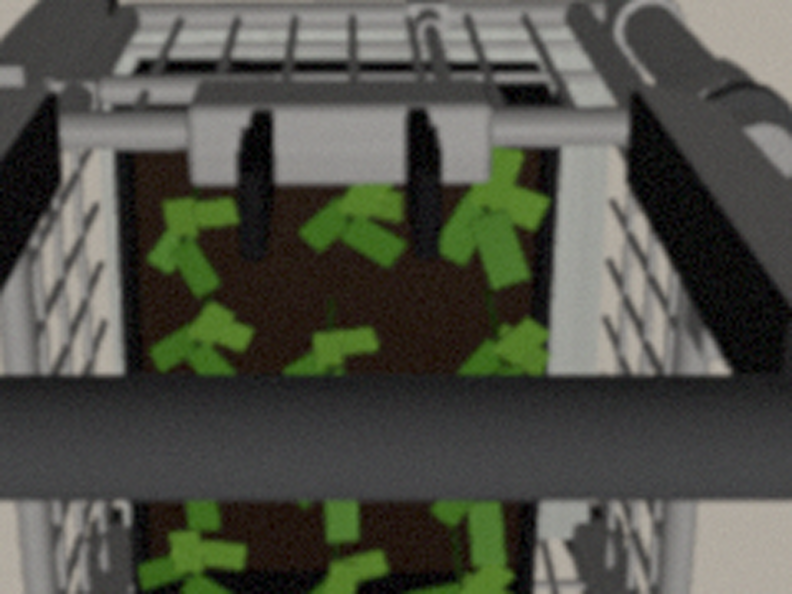

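The tabs' outer edges are at u≈240 and 440 and their tips at v≈262, so the position is right to within about 2 mm in x. I'll straddle them and squeeze.

Request:
{"op": "jog_arm", "data": {
  "motion": [
    [-0.03,0,0,0,0,0.003,1],
    [-0.029,0,0,0,0,0,1],
    [0,0,0.04,0,0,0,1],
    [0,0,0.04,0,0,0,1],
    [0,0,0.03,0,0,0,1]
  ]
}}

```text
time_s: 7.5
ee_pos: [0.5913, -0.0837, 0.1858]
eef_rot: [-3.142, -0.002, 2.961]
force: [0.1, -0.4, 0.0]
grip_width: 0.0937
grip_force: 0.0
```

Request:
{"op": "jog_arm", "data": {
  "motion": [
    [0,0,0.01,0,0,0,1],
    [0,0,0.009,0,0,0,1],
    [0,0,0,0,0,0,1],
    [0,0,0,0,0,0,1]
  ]
}}

```text
time_s: 7.9
ee_pos: [0.5924, -0.0827, 0.1709]
eef_rot: [-3.142, 0.002, 2.963]
force: [0.2, 0.0, 0.4]
grip_width: 0.0937
grip_force: 0.0
```

```bash
python3 - <<'E'
from h import *
togo(.593,-.082,.168,2.964)
E
```

```text
t 7.9 pos [ 0.5924 -0.0827  0.1709] rot [-3.142e+00  2.000e-03  2.963e+00] q [-0.2   0.43  1.42 -0.    1.28 -1.59]
shift [-0.0005  0.0008  0.0029] turn [-0.0001  0.002  -0.0014]
```

Request:
{"op": "jog_arm", "data": {
  "motion": [
    [0,0.001,0.002,0,0,0,-1],
    [0,0,0,0,0,0,-1],
    [0,0,0,0,0,0,-1],
    [0,0,0,0,0,0,-1],
    [0,0,0,0,0,0,-1]
  ],
  "squeeze": 40
}}

```text
time_s: 8.4
ee_pos: [0.592, -0.0814, 0.1676]
eef_rot: [-3.142, 0.0, 2.963]
force: [0.6, 0.6, 0.4]
grip_width: 0.0577
grip_force: 0.0
```

Request:
{"op": "jog_arm", "data": {
  "motion": [
    [0,0,0,0,0,0,-1],
    [0,0,0,0,0,0,-1],
    [0,0,0,0,0,0,-1],
    [0,0,0,0,0,0,-1],
    [0,0,0,0,0,0,-1]
  ]
}}

```text
time_s: 8.9
ee_pos: [0.5918, -0.0824, 0.1676]
eef_rot: [-3.14, 0.0, 2.963]
force: [-2.7, -7.6, 1.8]
grip_width: 0.0253
grip_force: 39.9
```

Request:
{"op": "jog_arm", "data": {
  "motion": [
    [0,0,0,0,0,0,-1],
    [0,0,0,0,0,0,-1],
    [0,0,0,0,0,0,-1]
  ]
}}

```text
time_s: 9.2
ee_pos: [0.5918, -0.0824, 0.1676]
eef_rot: [-3.14, 0.0, 2.963]
force: [-2.9, -6.6, 2.4]
grip_width: 0.0253
grip_force: 40.0
```

Request:
{"op": "jog_arm", "data": {
  "motion": [
    [0.0072,0.0002,0,0,0,0.06,-1],
    [0.0072,0.0002,0,0,0,0.06,-1],
    [0.0072,0.0002,0,0,0,0.06,-1],
    [0.0072,0.0002,0,0,0,0.06,-1],
    [0,0,0,0,0,0,-1]
  ]
}}

```text
time_s: 9.7
ee_pos: [0.5638, -0.0737, 0.1677]
eef_rot: [-3.14, 0.0, 2.721]
force: [-2.4, -7.5, 0.9]
grip_width: 0.0259
grip_force: 40.0
```

```bash
cat >> h.py <<'E'
def arc(th,H=(.6144,.0359),r=.12):
    a=-.178-th; p=np.array(H)-r*np.array([-np.sin(a),np.cos(a)])
    o=ctrl.get_obs(); print(o['force'].round(1),o['moment'].round(2),o['grip_width'],"r",np.linalg.norm(o['ee_pos'][:2]-H),"gate yaw",2.963-o['eef_rot'][2])
    togo(p[0],p[1],.168,np.pi-.178-th)
E
python3 -c "
from h import *
arc(.24)"
```

```text
[-2.4 -7.5  0.9] [-1.36  0.45  0.14] 0.025862791384758135 r 0.12071573442552293 gate yaw 0.24246163515903563
t 9.7 pos [ 0.5638 -0.0737  0.1677] rot [-3.14   0.     2.721] q [-0.19  0.37  1.51 -0.    1.26 -1.34]
shift [-0.0018  0.0007 -0.0003] turn [-0.0016  0.0002 -0.0031]
```

Request:
{"op": "jog_arm", "data": {
  "motion": [
    [0.0072,0.0002,0,0,0,0.06,-1],
    [0.0072,0.0002,0,0,0,0.06,-1],
    [0.0072,0.0002,0,0,0,0.06,-1],
    [0.0072,0.0002,0,0,0,0.06,-1],
    [0.0072,0.0002,0,0,0,0.06,-1]
  ]
}}

```text
time_s: 10.2
ee_pos: [0.5339, -0.0543, 0.1676]
eef_rot: [-3.141, 0.001, 2.42]
force: [0.9, -5.4, 1.1]
grip_width: 0.0258
grip_force: 39.9
```

Request:
{"op": "jog_arm", "data": {
  "motion": [
    [0.0072,0.0002,0,0,0,0.06,-1],
    [0.0072,0.0002,0,0,0,0.06,-1],
    [0.0072,0.0002,0,0,0,0.06,-1],
    [0.0072,0.0002,0,0,0,0.06,-1],
    [0,0,0,0,0,0,-1]
  ]
}}

```text
time_s: 10.7
ee_pos: [0.5142, -0.0324, 0.1675]
eef_rot: [-3.14, -0.0, 2.181]
force: [-6.2, -2.6, 4.4]
grip_width: 0.0258
grip_force: 40.0
```

```bash
python3 -c "
from h import *
arc(.78)"
```

```text
[-6.2 -2.6  4.4] [-0.5   1.21 -0.15] 0.025752187679558936 r 0.12120814637256129 gate yaw 0.7817246936276252
t 10.7 pos [ 0.5142 -0.0324  0.1675] rot [-3.14  -0.     2.181] q [-0.13  0.26  1.67 -0.    1.22 -0.74]
shift [-0.0018  0.0012 -0.0005] turn [-0.0012 -0.0001 -0.0023]
```

Forces are modest and the tool is staying on the arc, so I'll continue.

Request:
{"op": "jog_arm", "data": {
  "motion": [
    [0.0072,0.0003,0,0,0,0.06,-1],
    [0.0072,0.0003,0,0,0,0.06,-1],
    [0.0072,0.0003,0,0,0,0.06,-1],
    [0.0072,0.0003,0,0,0,0.06,-1],
    [0.0072,0.0003,0,0,0,0.06,-1]
  ]
}}

```text
time_s: 11.2
ee_pos: [0.4988, -0.0003, 0.1676]
eef_rot: [-3.14, 0.001, 1.881]
force: [-3.3, -3.3, 3.2]
grip_width: 0.0255
grip_force: 40.0
```

Request:
{"op": "jog_arm", "data": {
  "motion": [
    [0.0072,0.0003,0,0,0,0.06,-1],
    [0.0072,0.0003,0,0,0,0.06,-1],
    [0.0072,0.0003,0,0,0,0.06,-1],
    [0.0072,0.0003,0,0,0,0.06,-1],
    [0.0072,0.0003,0,0,0,0.06,-1]
  ]
}}

```text
time_s: 11.7
ee_pos: [0.4934, 0.0353, 0.1676]
eef_rot: [-3.14, 0.001, 1.581]
force: [-4.2, -4.1, 3.7]
grip_width: 0.0256
grip_force: 40.0
```

Request:
{"op": "jog_arm", "data": {
  "motion": [
    [0,0,0,0,0,0,-1],
    [0,0,0,0,0,0,-1],
    [0,0,0,0,0,0,-1]
  ]
}}

```text
time_s: 12.0
ee_pos: [0.4935, 0.035, 0.1676]
eef_rot: [-3.14, 0.001, 1.584]
force: [-5.9, -4.3, 5.7]
grip_width: 0.0253
grip_force: 40.0
```

```bash
python3 - <<'E'
from h import *
arc(1.38)
a=ctrl.camera("top")[:,:,::-1][100:240,250:410]; b=ctrl.camera("side")[:,:,::-1][140:280,280:440]
cv2.imwrite("pics/end.png",cv2.resize(np.hstack([a,b]),None,fx=2.5,fy=2.5,interpolation=cv2.INTER_CUBIC))
E
```

```text
[-5.9 -4.3  5.7] [-0.81  1.27 -0.06] 0.02525893180544682 r 0.12092911616982312 gate yaw 1.3791184611841616
t 12.0 pos [0.4935 0.035  0.1676] rot [-3.140e+00  1.000e-03  1.584e+00] q [-0.    0.21  1.72 -0.    1.21 -0.02]
shift [-0.0007  0.0009 -0.0004] turn [-0.0012  0.0006  0.0003]
```

View pics/end.png

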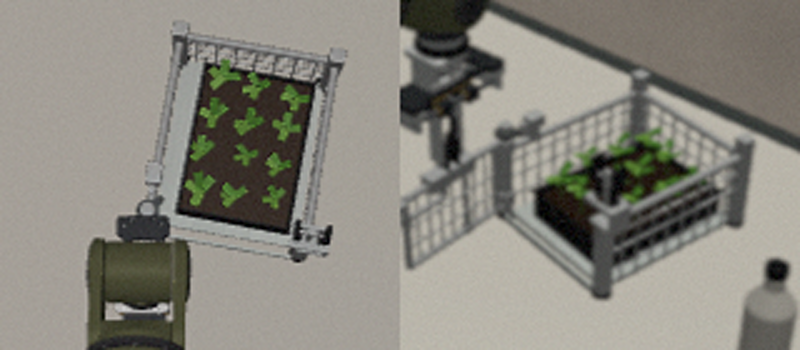

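The gate stands open at about 1.38 rad with the fingers on its tabs at (445,150). The pin is up at (605,165) and the tray is still in place, so I'll hand in.

```bash
python3 -c "
from station import ctrl
print(ctrl.hand_in())"
```

```text
the job is handed in; nothing more can be done
None
```

I handed the job in with the gate held open at about 1.38 rad (79°), gripped at 40 N; the transit pin is up and the seed tray is still in the carrier. I never moved near the pots, the bottle or the cell tray; hand-in gave no verdict.

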